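# Range the sample pots on the carrying board

## Robot

A 7-joint arm with a two-finger parallel gripper is mounted at the origin on a cart in front of the work surface, level with it; the furniture and walls round the work are solid. World frame = base frame: x ahead of the robot, y to its left, z up, the work surface at z = 0. Lengths are in m, angles in rad, forces in N, time in s.
With the tool pointing down it reaches from about 0.4 to 0.925 m from the base axis. Payload 5.6 kg.
Tool frame: the origin (TCP) lies midway between the tips of the shut fingers; the grasp point (between the pads) lies behind it (env.tcp_to_grasp is the z of the grasp point in the tool frame, in m); z points along the fingers, y is the line along which they close (so a half turn about z gives the same grasp; the last joint's range is limited). The gripper opens to 85 mm and grips with 20 to 120 N. Pads are 22 mm wide; open, the fingers measure 114 mm over their backs; the gripper's body (76 mm by 85 mm) begins 54 mm behind the grasp point. The pads swing forward as they close: fully open they stand 13 mm farther back than shut.
Start: joints at [-1.214, 0.468, -0.012, 1.603, 0.006, 1.071, -0.056], TCP at [0.253, 0.599, 0.231] pointing down, gripper open.
Joint ranges: [-2.53, 2.53], [-0.31, 2.02], [-1.57, 1.55], [0.28, 2.44], [-1.29, 4.43], [0.15, 1.84], [-2.92, 2.92]. Speed limits (rad/s): [2.57, 2.57, 3.14, 3.14, 3.14, 3.14, 3.14].

## Interface

Orientations are given as a 3x3 rotation matrix whose columns are the frame's x, y, z axes.
In Python, from rig import status, capture, calibration, ticket, env gives the robot as it stands.
- The arm moves only by the tool step_arm, never from a script. Its argument "motion" is a list of rows, each an object with "slide": the shift along the tool's x, y, z in mm, a list of three; "rot": the turn, a rotation vector about the tool's x, y, z in degrees, a list of three; "grip": the finger opening in mm, from 0 to 85.4. In form: [{"slide": [dx, dy, dz], "rot": [wx, wy, wz], "grip": grip}, ...]. A call has exactly 5 rows; each row shifts and turns the commanded pose from where the row before left it, along the tool's axes as they then stand; what a row does not reach is not made up. A row lasts 1/10 s, in which the tool goes at most 50 mm and 8.59 degrees, less where a joint would pass 70% of its speed; a pose out of reach is approached as far as the arm can. A call is refused whole if a number of a shift passes 50 or a number of a turn 8.59, either way. A call with a gripper value outside its range is refused whole. The fingers move at their own pace and stop on an object; "squeeze" is the grip in N (left out, the last holds). Time passes only in rows, so rows that do not move let the fingers close, or fill a call up. It gives the time, the measured TCP pose, the force, the opening and the grip force at its end, in the units of the state.
- status.sense(): the state, without advancing time (a new reading comes with each control period).
- capture(name): name is "side" or "top" or "wrist"; returns the picture (480x640x3 uint8, blue, green, red); there is no depth.
- calibration(name): a dict with "mtx" (3x3 intrinsics, pixels), "R" (3x3) and "t" (3): a world point X has camera coordinates R X + t. Camera axes: x right, y down, z forward; pixel columns grow to the right and rows downward; lengths in m; the calibration is good to about 2 mm. A picture is of the moment at which its call begins: read the wrist's pose just before it. calibration takes no time and is no camera call; for the wrist camera it gives the pose at the moment of the call.
- ticket.hand_in(): hands the job in; it is judged then, once.
The state is a dict: "clock": time; "joint_positions": joint angles; "joint_velocities": joint speeds; "tau": joint torques, N m; "position": TCP position; "tcp_rot": TCP orientation; "force": force on the tool from outside, world axes, zero at the start; "ft_torque": the same for the moment, N m; "finger_gap": opening from 0.0 (shut) to 1.0 (fully open); "grip_force": force on a finger pad.
Only numpy, scipy, OpenCV 4.12 (cv2) and the standard library are available. Lean on these libraries where they do the work, as an engineer would, in place of code of your own. Each camera call takes 0.05 s, during which the arm holds its last target. There are 200 camera calls.

## Task

The four fired sample pots stand in mixed order on the drying rack. Lift each one over the rack's rail and stand it in a cell of the carrying board, one pot to a cell, in order of height, with the tallest next to the board's handle and the lowest at the far end. Keep the pots upright, set them down rather than dropping them, and leave all four standing free on the floors of their cells.

Things in the scene. Friction and masses are not known exactly. Their poses are not given: they have to be found in the camera images.
- bottle: Tallest sample pot: terracotta bottle, 98 high; body 38 across up to z 52, straight neck 24 across from z 60 to the mouth; foot 35 across. 0.08-0.17 kg. Origin: centre of its underside; z up along its axis.
- tumbler: Second tallest: straight terracotta tumbler, 84 high, 35 across all the way up. 0.08-0.17 kg. Origin: centre of its underside; z up along its axis.
- vase: Third tallest: terracotta vase with a round belly, 70 high; foot 29 across, belly 42 across at z 16 to 28, straight collar 30 across from z 36 to the mouth. 0.07-0.16 kg. Origin: centre of its underside; z up along its axis.
- cup: Lowest: squat terracotta cup, 56 high, 40 across from z 12 up; foot 32 across. 0.07-0.16 kg. Origin: centre of its underside; z up along its axis.
- drying_rack: Fixed pale wooden drying rack 76 x 275 x 32 with the four pots standing in a row on its deck, in mixed order, about 60 apart. Origin: centre of its underside; y along the row, x across. Deck at z 10. A thin steel retaining rail runs along each long side at x = +-34, its top at z 28, so pots must be lifted over it; end blocks at y = +-123 to 135, 32 high.
- carrying_board: Fixed darker wooden carrying board, 76 x 246 (278 with its end blocks), with four cells in a row. Origin: centre of its underside; y along the row, x across. Cell centres at x 0, y = -90, -30, +30, +90; each cell is 60 (x) by 54 (y) inside with its floor at z 8; the slats between and the rims round the cells rise to z 18.
- handle_end: The end block of the carrying board that bears the handle: wooden block 76 x 16 x 22 with an upright steel bow across it, 60 wide, top at z 54. It is fixed at one or the other end of the board, at y = +131 or -131 in the board's frame; the other end has the same block without a bow. Origin: centre of its underside.
Not all that is in view belongs to the job. What is shaped like the bottle but blue is not meant.

How it is judged:
At the end, for the whole second after the job is handed in: Bottle, tumbler, vase and cup stand in this order in the board's four cells, counted from the handle: each within 15 mm along the row and 18 mm across of its cell's centre, underside on the cell floor (5 mm), upright within 0.1 rad, at rest (under 0.02 m/s) and released (((y of handle_end in the frame of carrying_board above 0 m and y of bottle in the frame of carrying_board between 0.075 and 0.105 m and y of tumbler in the frame of carrying_board between 0.015 and 0.045 m and y of vase in the frame of carrying_board between -0.045 and -0.015 m and y of cup in the frame of carrying_board between -0.105 and -0.075 m) or (y of handle_end in the frame of carrying_board below 0 m and y of bottle in the frame of carrying_board between -0.105 and -0.075 m and y of tumbler in the frame of carrying_board between -0.045 and -0.015 m and y of vase in the frame of carrying_board between 0.015 and 0.045 m and y of cup in the frame of carrying_board between 0.075 and 0.105 m)) and x of bottle in the frame of carrying_board between -0.018 and 0.018 m and z of bottle in the frame of carrying_board between 0.003 and 0.013 m and angle between each of bottle, tumbler, vase, cup's own z axis and vertical below 0.1 rad and linear speed of each of bottle, tumbler, vase, cup below 0.02 m/s and x of tumbler in the frame of carrying_board between -0.018 and 0.018 m and z of tumbler in the frame of carrying_board between 0.003 and 0.013 m and x of vase in the frame of carrying_board between -0.018 and 0.018 m and z of vase in the frame of carrying_board between 0.003 and 0.013 m and x of cup in the frame of carrying_board between -0.018 and 0.018 m and z of cup in the frame of carrying_board between 0.003 and 0.013 m); the robot touches nothing.
It fails at once if a pot is tipped over or laid down (tilted more than 0.6 rad) (angle between any of bottle, tumbler, vase, cup's own z axis and vertical above 0.6 rad).
It fails at once if a pot is dropped (falls free faster than 0.7 m/s, about 25 mm) ((linear speed of bottle above 0.7 m/s and contact force between the fingers and bottle below 0.05 N) or (linear speed of tumbler above 0.7 m/s and contact force between the fingers and tumbler below 0.05 N) or (linear speed of vase above 0.7 m/s and contact force between the fingers and vase below 0.05 N) or (linear speed of cup above 0.7 m/s and contact force between the fingers and cup below 0.05 N)).
It also fails if it takes over 99 s, if anything falls off the work surface, if the arm or the gripper's body presses on something with over 40 N, if the wrist force passes 120 N, or if a joint passes its speed limit or range.

## Working session

There is one attempt and no reset: what is moved stays moved. The work goes in short steps, Python scripts to look and compute and a tool call to move; the robot and the scene stay as the last step left them, time stands still between calls to the robot, and variables do not carry over. Pictures are saved under pics/ and viewed, at most 14 in all, crops included, and the job is handed in when it is done.

Besides the shell and the picture viewer there is one more tool, called as a command line: name --argument value ..., lists and objects as JSON in quotes. step_arm: Moves the arm, as the interface text tells. Its arguments: {"type":"object","properties":{"motion":{"type":"array","items":{"type":"object","properties":{"slide":{"type":"array","items":{"type":"number"}},"rot":{"type":"array","items":{"type":"number"}},"grip":{"type":"number"}}}},"squeeze":{"type":"number"}},"required":["motion"]}

```bash
ls; mkdir -p pics; python3 - <<'E'
from rig import status,capture,calibration,env
import cv2,numpy as np
s=status.sense();print({k:np.round(v,3).tolist() for k,v in s.items()},env.tcp_to_grasp)
for n in("top","side"):
    cv2.imwrite(f"pics/{n}0.png",capture(n));c=calibration(n);print(n,np.round(c["mtx"],1).tolist(),np.round(c["R"],3).tolist(),np.round(c["t"],3).tolist())
E
```

```text
pics
{'clock': 0.0, 'joint_positions': [-1.214, 0.468, -0.012, 1.604, 0.006, 1.071, -0.056], 'joint_velocities': [0.0, 0.0, -0.002, 0.001, 0.0, -0.0, 0.0], 'tau': [-0.0, -53.239, 0.022, -25.13, 0.012, 0.008, -0.0], 'position': [0.253, 0.598, 0.23], 'tcp_rot': [[-0.921, 0.389, -0.001], [0.389, 0.921, -0.002], [-0.0, -0.002, -1.0]], 'force': [0.591, -0.686, -0.202], 'ft_torque': [0.011, 0.023, -0.017], 'grip_force': 0.0, 'finger_gap': 0.998} -0.0187
top [[579.0, 0.0, 320.5], [0.0, 579.0, 245.9], [0.0, 0.0, 1.0]] [[0.013, -1.0, 0.012], [-0.994, -0.014, -0.107], [0.107, -0.01, -0.994]] [-0.111, 0.487, 1.056]
side [[453.7, 0.0, 323.9], [0.0, 453.7, 234.5], [0.0, 0.0, 1.0]] [[-1.0, 0.015, 0.005], [0.004, 0.594, -0.805], [-0.015, -0.805, -0.594]] [0.498, 0.109, 0.94]
```

View pics/top0.png

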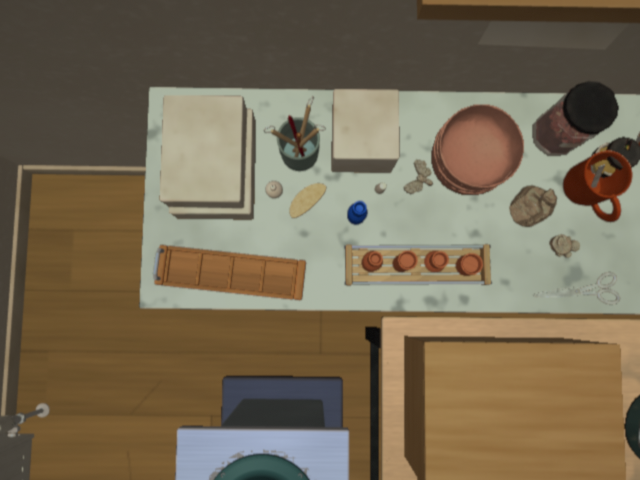

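View pics/side0.png

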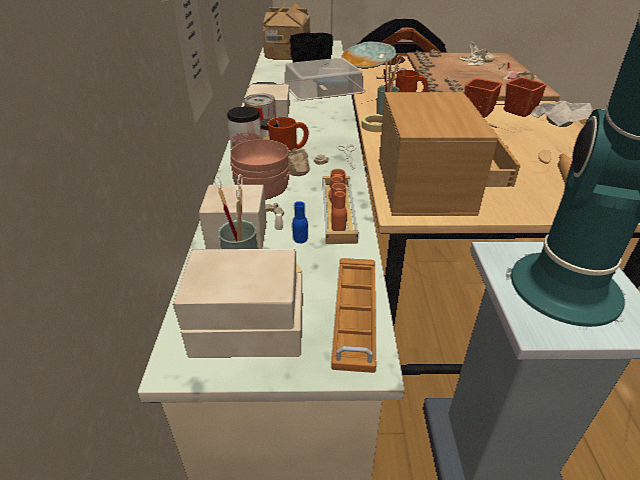

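Top: board spans (160,268)-(303,280) with the steel bow at its left (+y) end, and the rack spans (348,265)-(490,265). Side: the bow is at the near end (355,352), so it is at +y.
Candidates: red-brown pots at top (373,260), (405,261), (437,260), (469,265). Not meant: blue bottle (358,212), mug (598,180), bowls (478,148), jar (575,118). I choose the four in the rack and check them in a close crop.

```bash
python3 - <<'E'
import cv2,numpy as np
a=cv2.imread("pics/top0.png")[235:310,340:500];b=cv2.imread("pics/side0.png")[155:255,310:370]
a=cv2.resize(a,None,fx=4,fy=4,interpolation=cv2.INTER_CUBIC);b=cv2.resize(b,None,fx=2.4,fy=3,interpolation=cv2.INTER_CUBIC)
cv2.imwrite("pics/crop0.png",np.hstack([a,b]))
E
```

```text
(no output)
```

View pics/crop0.png

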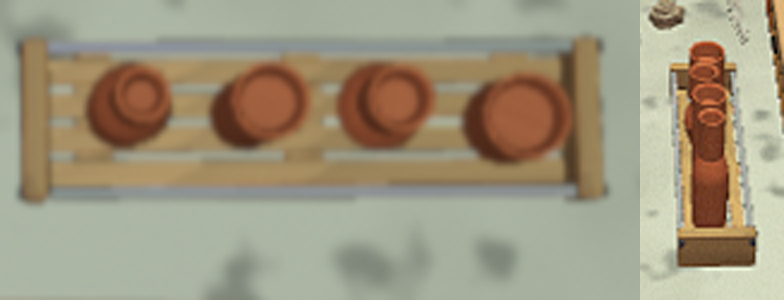

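Left to right in the crop: bottle (141,97), tumbler (269,101), vase (399,99) and cup (520,115). Next I'll measure them and the board.

```bash
cat > h.py <<'E'
import cv2,numpy as np
from rig import status,capture,calibration
def ray(n,uv,z,c=None):
    c=c or calibration(n);C=-c["R"].T@c["t"]
    d=c["R"].T@np.linalg.inv(c["mtx"])@[uv[0],uv[1],1.];return C+d*(z-C[2])/d[2]
def proj(n,X,c=None):
    c=c or calibration(n);p=c["mtx"]@(c["R"]@np.array(X)+c["t"]);return p[:2]/p[2]
E
python3 - <<'E'
from h import *
for n,uv,h in(("bottle",(375.2,259.2),.108),("tumbler",(407.2,260.3),.094),("vase",(439.8,259.8),.08),("cup",(470,263.8),.066)):
    X=ray("top",uv,h);print(n,X.round(4),"side px",proj("side",X).round(1))
cr=lambda x,y:(340+x/4,235+y/4)
for p in((22,38),(24,200),(604,36),(604,198)):print("rack corner",ray("top",cr(*p),.032).round(4))
im=cv2.imread("pics/top0.png");hsv=cv2.cvtColor(im,cv2.COLOR_BGR2HSV)
m=cv2.inRange(hsv,(5,110,60),(20,255,255));m[:, 330:]=0;m[:230]=0;m[305:]=0;m[:,:145]=0
m=cv2.morphologyEx(m,cv2.MORPH_CLOSE,np.ones((5,5)))
k=max(cv2.findContours(m,0,1)[0],key=cv2.contourArea);r=cv2.minAreaRect(k);print(r)
B=[ray("top",p,.02) for p in cv2.boxPoints(r)];print(np.round(B,4),"c",np.mean(B,0),[np.linalg.norm(B[i]-B[i-1]).round(4) for i in range(4)])
a=cv2.resize(im[235:310,145:320],None,fx=4,fy=4,interpolation=cv2.INTER_CUBIC);cv2.imwrite("pics/board0.png",a)
E
```

```text
bottle [ 0.4578 -0.1983  0.108 ] side px [340.7 193.3]
tumbler [ 0.4578 -0.2559  0.094 ] side px [339.5 185.8]
vase [ 0.4607 -0.3162  0.08  ] side px [337.2 178.5]
cup [ 0.4554 -0.3738  0.066 ] side px [338.2 172.3]
rack corner [ 0.491  -0.1509  0.032 ]
rack corner [ 0.4157 -0.1524  0.032 ]
rack corner [ 0.4957 -0.4228  0.032 ]
rack corner [ 0.4201 -0.4214  0.032 ]
((229.92425537109375, 272.1286926269531), (147.0238800048828, 39.13555908203125), 6.254032611846924)
[[ 0.4142  0.2035  0.02  ]
 [ 0.4872  0.1987  0.02  ]
 [ 0.4607 -0.076   0.02  ]
 [ 0.388  -0.0692  0.02  ]] c [0.43751428 0.06425384 0.02      ] [np.float64(0.2739), np.float64(0.0731), np.float64(0.2759), np.float64(0.0731)]
```

View pics/board0.png

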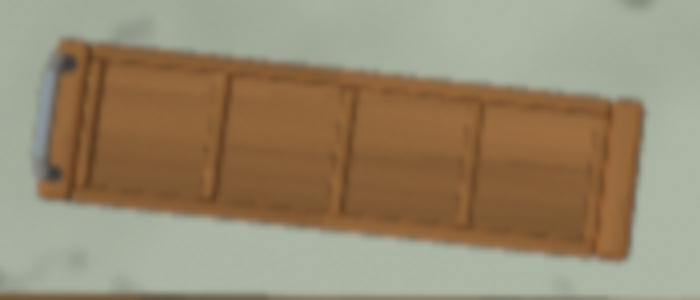

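The board crop shows the bow at the left (50,115), slats at x≈217, 343 and 470, and outer corners (62,38), (38,196), (644,100), (628,262). I'll compute the cell centres and start turning the tool.

```bash
python3 - <<'E'
from h import *
cr=lambda x,y:(145+x/4,235+y/4)
P=np.array([ray("top",cr(*p),.022) for p in((62,38),(38,196),(644,100),(628,262))])[:,:2];print(P.round(4))
c=P.mean(0);u=(P[0]+P[1]-P[2]-P[3]);print("len",np.linalg.norm(u)/2,"wid",np.linalg.norm(P[0]-P[1]));u/=np.linalg.norm(u)
S=np.array([ray("top",cr(*p),.018)[:2] for p in((217,136),(343,150),(470,163))]);print("slats",S.round(4),"along",((S-c)@u).round(4))
print("c",c.round(4),"u",u.round(4))
for n,y in zip(("bottle","tumbler","vase","cup"),(.09,.03,-.03,-.09)):print(n,(c+u*y).round(4))
# cabinet corner triangulation: side px and top px
s,t=calibration("side"),calibration("top")
M=lambda c:c["mtx"]@np.c_[c["R"],c["t"]]
X=cv2.triangulatePoints(M(s),M(t),np.array([382.,137]),np.array([425.,343]));print("cabinet",(X[:3]/X[3]).ravel())
E
```

```text
[[ 0.4873  0.1953]
 [ 0.4133  0.2033]
 [ 0.4619 -0.0776]
 [ 0.3863 -0.0713]]
len 0.275036038632849 wid 0.07443968625658391
slats [[0.4426 0.1221]
 [0.4368 0.063 ]
 [0.4315 0.0034]] along [ 0.0599  0.0005 -0.0592]
c [0.4372 0.0624] u [0.0954 0.9954]
bottle [0.4458 0.152 ]
tumbler [0.4401 0.0923]
vase [0.4343 0.0326]
cup [ 0.4286 -0.0272]
cabinet [ 0.33790189 -0.26626067  0.21275711]
```

step_arm --motion '[{"slide":[0,0,0],"rot":[0,0,8.4],"grip":85},{"slide":[0,0,0],"rot":[0,0,8.4],"grip":85},{"slide":[0,0,0],"rot":[0,0,8.4],"grip":85},{"slide":[0,0,0],"rot":[0,0,8.4],"grip":85},{"slide":[0,0,0],"rot":[0,0,8.4],"grip":85}]'

```text
clock: 0.6
position: [0.2529, 0.5984, 0.2307]
tcp_rot: [[-0.419, 0.908, -0.0], [0.908, 0.419, -0.001], [-0.001, -0.001, -1.0]]
force: [0.5, 0.5, 0.2]
finger_gap: 0.995
grip_force: 0.0
```

step_arm --motion '[{"slide":[0,0,0],"rot":[0,0,8.3],"grip":85},{"slide":[0,0,0],"rot":[0,0,8.3],"grip":85},{"slide":[0,0,0],"rot":[0,0,8.2],"grip":85},{"slide":[-29,40,0],"rot":[0,0,0],"grip":85},{"slide":[-29,40,0],"rot":[0,0,0],"grip":85}]'

```text
clock: 1.1
position: [0.3321, 0.5415, 0.2306]
tcp_rot: [[-0.01, 1.0, -0.001], [1.0, 0.01, -0.001], [-0.001, -0.001, -1.0]]
force: [1.5, -0.4, 0.4]
finger_gap: 0.995
grip_force: 0.0
```

step_arm --motion '[{"slide":[-29,40,0],"rot":[0,0,0],"grip":85},{"slide":[-29,40,0],"rot":[0,0,0],"grip":85},{"slide":[-29,40,0],"rot":[0,0,0],"grip":85},{"slide":[-48,0,0],"rot":[0,0,0],"grip":85},{"slide":[-48,0,0],"rot":[0,0,0],"grip":85}]'

```text
clock: 1.6
position: [0.4551, 0.3563, 0.2302]
tcp_rot: [[-0.004, 1.0, -0.0], [1.0, 0.004, -0.002], [-0.002, -0.0, -1.0]]
force: [-0.8, -0.8, 0.7]
finger_gap: 0.995
grip_force: 0.0
```

step_arm --motion '[{"slide":[-48,0,0],"rot":[0,0,0],"grip":85},{"slide":[-48,0,0],"rot":[0,0,0],"grip":85},{"slide":[-48,0,0],"rot":[0,0,0],"grip":85},{"slide":[-48,0,0],"rot":[0,0,0],"grip":85},{"slide":[-48,0,0],"rot":[0,0,0],"grip":85}]'

```text
clock: 2.1
position: [0.4549, 0.1168, 0.2312]
tcp_rot: [[-0.005, 1.0, -0.0], [1.0, 0.005, 0.0], [0.0, -0.0, -1.0]]
force: [0.7, -0.2, 0.0]
finger_gap: 0.997
grip_force: 0.0
```

step_arm --motion '[{"slide":[-48,0,0],"rot":[0,0,0],"grip":85},{"slide":[-48,0,0],"rot":[0,0,0],"grip":85},{"slide":[-48,0,0],"rot":[0,0,0],"grip":85},{"slide":[-48,0,0],"rot":[0,0,0],"grip":85},{"slide":[-48,0,0],"rot":[0,0,0],"grip":85}]'

```text
clock: 2.6
position: [0.4562, -0.123, 0.2313]
tcp_rot: [[-0.005, 1.0, 0.0], [1.0, 0.005, 0.001], [0.001, 0.0, -1.0]]
force: [0.2, -0.5, 0.5]
finger_gap: 0.998
grip_force: 0.0
```

step_arm --motion '[{"slide":[-40,0,0],"rot":[0,0,0],"grip":85},{"slide":[-32,2,0],"rot":[0,0,0],"grip":85},{"slide":[0,0,0],"rot":[0,0,0],"grip":85},{"slide":[0,0,0],"rot":[0,0,0],"grip":85},{"slide":[0,0,0],"rot":[0,0,0],"grip":85}]'

```text
clock: 3.1
position: [0.459, -0.1919, 0.2309]
tcp_rot: [[-0.007, 1.0, -0.001], [1.0, 0.007, 0.001], [0.001, -0.001, -1.0]]
force: [-0.6, -0.3, -0.1]
finger_gap: 1.002
grip_force: 0.0
```

```bash
python3 - <<'E'
from h import *
c=calibration("wrist");im=capture("wrist");cv2.imwrite("pics/wrist1.png",im);np.savez("w1.npz",**c)
print(np.round(-c["R"].T@c["t"],3))
for n,X in dict(bottle=(.4578,-.1983,.108),tumbler=(.4578,-.2559,.094),vase=(.4607,-.3162,.08),cup=(.4554,-.3738,.066)).items():print(n,proj("wrist",X,c).round(1))
E
```

```text
[ 0.459 -0.114  0.373]
bottle [317.6 239.2]
tumbler [317.3 299.2]
vase [320.1 350.9]
cup [314.4 391.6]
```

View pics/wrist1.png

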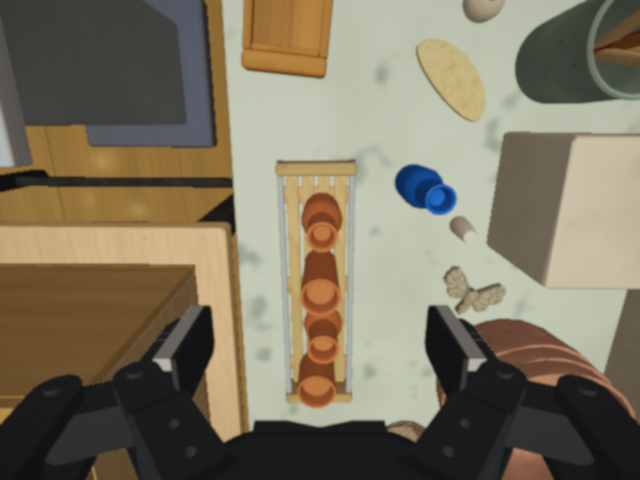

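Rims are at bottle (321,236), tumbler (321,295), vase (322,349) and cup (317,391). The prediction was within 3 px, so I'll cast these rays as a second measurement.

```bash
python3 - <<'E'
from h import *
c=dict(np.load("w1.npz"))
for n,uv,h in(("bottle",(321,236),.108),("tumbler",(321,295.5),.094),("vase",(322,349),.08),("cup",(317,391),.066)):print(n,ray("wrist",uv,h,c).round(4))
print(status.sense()["position"])
E
```

```text
bottle [ 0.4604 -0.1957  0.108 ]
tumbler [ 0.4609 -0.2524  0.094 ]
vase [ 0.4625 -0.3141  0.08  ]
cup [ 0.458 -0.373  0.066]
[ 0.4591084  -0.19167629  0.23102309]
```

step_arm --motion '[{"slide":[-5,0,30],"rot":[0,0,0],"grip":85},{"slide":[0,0,40],"rot":[0,0,0],"grip":85},{"slide":[0,0,40],"rot":[0,0,0],"grip":85},{"slide":[0,0,30],"rot":[0,0,0],"grip":85},{"slide":[0,0,20],"rot":[0,0,0],"grip":85}]'

```text
clock: 3.65
position: [0.4583, -0.1961, 0.0691]
tcp_rot: [[-0.008, 1.0, -0.003], [1.0, 0.008, 0.001], [0.001, -0.003, -1.0]]
force: [-1.3, 0.5, 0.2]
finger_gap: 0.997
grip_force: 0.0
```

step_arm --motion '[{"slide":[0,0,0],"rot":[0,0,0],"grip":60},{"slide":[0,0,0],"rot":[0,0,0],"grip":45},{"slide":[0,0,0],"rot":[0,0,0],"grip":35},{"slide":[0,0,0],"rot":[0,0,0],"grip":28},{"slide":[0,0,0],"rot":[0,0,0],"grip":15}]' --squeeze 30

```text
clock: 4.15
position: [0.4601, -0.1983, 0.0725]
tcp_rot: [[-0.005, 1.0, 0.003], [1.0, 0.005, -0.0], [-0.0, 0.003, -1.0]]
force: [0.3, 0.4, 5.3]
finger_gap: 0.273
grip_force: 29.3
```

step_arm --motion '[{"slide":[0,0,0],"rot":[0,0,0],"grip":15},{"slide":[0,0,0],"rot":[0,0,0],"grip":15},{"slide":[0,0,0],"rot":[0,0,0],"grip":15},{"slide":[0,0,0],"rot":[0,0,0],"grip":15},{"slide":[0,0,0],"rot":[0,0,0],"grip":15}]'

```text
clock: 4.65
position: [0.4602, -0.1984, 0.0725]
tcp_rot: [[-0.005, 1.0, 0.003], [1.0, 0.005, 0.0], [0.0, 0.003, -1.0]]
force: [0.3, 1.3, 6.6]
finger_gap: 0.27
grip_force: 29.6
```

step_arm --motion '[{"slide":[0,0,-6],"rot":[0,0,0],"grip":15},{"slide":[0,0,-10],"rot":[0,0,0],"grip":15},{"slide":[0,0,-15],"rot":[0,0,0],"grip":15},{"slide":[0,0,-15],"rot":[0,0,0],"grip":15},{"slide":[0,0,-14],"rot":[0,0,0],"grip":15}]' --squeeze 40

```text
clock: 5.15
position: [0.4592, -0.1984, 0.1329]
tcp_rot: [[-0.005, 1.0, 0.001], [1.0, 0.005, -0.0], [-0.0, 0.001, -1.0]]
force: [0.5, -0.2, -1.3]
finger_gap: 0.266
grip_force: 39.2
```

step_arm --motion '[{"slide":[15,0,0],"rot":[0,0,0],"grip":15},{"slide":[25,0,0],"rot":[0,0,0],"grip":15},{"slide":[35,0,0],"rot":[0,0,0],"grip":15},{"slide":[35,0,0],"rot":[0,0,0],"grip":15},{"slide":[35,-3,0],"rot":[0,0,0],"grip":15}]'

```text
clock: 5.65
position: [0.4557, -0.052, 0.1323]
tcp_rot: [[-0.005, 1.0, 0.001], [1.0, 0.005, 0.0], [0.0, 0.001, -1.0]]
force: [-0.3, -0.2, -0.7]
finger_gap: 0.271
grip_force: 39.3
```

step_arm --motion '[{"slide":[35,-3,0],"rot":[0,0,0],"grip":15},{"slide":[35,-3,0],"rot":[0,0,0],"grip":15},{"slide":[35,-3,0],"rot":[0,0,0],"grip":15},{"slide":[35,-2,0],"rot":[0,0,0],"grip":15},{"slide":[25,0,0],"rot":[0,0,0],"grip":15}]'

```text
clock: 6.15
position: [0.4431, 0.1141, 0.1322]
tcp_rot: [[-0.007, 1.0, 0.001], [1.0, 0.007, 0.001], [0.001, 0.001, -1.0]]
force: [1.0, 0.6, -1.8]
finger_gap: 0.269
grip_force: 39.3
```

step_arm --motion '[{"slide":[22,0,0],"rot":[0,0,0],"grip":15},{"slide":[12,0,0],"rot":[0,0,0],"grip":15},{"slide":[4,0,0],"rot":[0,0,0],"grip":15},{"slide":[0,0,0],"rot":[0,0,0],"grip":15},{"slide":[0,0,0],"rot":[0,0,0],"grip":15}]'

```text
clock: 6.65
position: [0.4434, 0.1484, 0.1314]
tcp_rot: [[-0.003, 1.0, -0.0], [1.0, 0.003, -0.0], [-0.0, -0.0, -1.0]]
force: [-0.1, -0.0, -1.2]
finger_gap: 0.27
grip_force: 39.3
```

```bash
python3 - <<'E'
from h import *
s=status.sense();print(s["position"].round(4),s["force"].round(1))
t=capture("top");c=capture("side")
a=cv2.resize(t[200:310,140:320],None,fx=2.2,fy=2.2,interpolation=cv2.INTER_CUBIC);b=cv2.resize(c[210:400,300:420],None,fx=2.2,fy=2.2,interpolation=cv2.INTER_CUBIC)
o=np.zeros((418,800,3),np.uint8);o[:a.shape[0],:a.shape[1]]=a;o[:b.shape[0],400:400+b.shape[1]]=b;cv2.imwrite("pics/b2.png",o)
E
```

```text
[0.4434 0.1484 0.1314] [-0.1 -0.  -1.2]
```

View pics/b2.png

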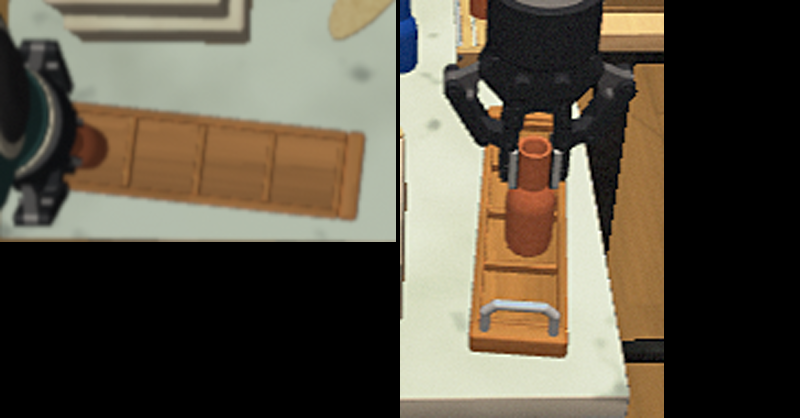

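The bottle hangs upright at (530,195) of the crop, above the cell beside the bow (520,315). Next I lower it.

step_arm --motion '[{"slide":[3,2,12],"rot":[0,0,0],"grip":15},{"slide":[0,0,16],"rot":[0,0,0],"grip":15},{"slide":[0,0,16],"rot":[0,0,0],"grip":15},{"slide":[0,0,9],"rot":[0,0,0],"grip":15},{"slide":[0,0,4],"rot":[0,0,0],"grip":15}]'

```text
clock: 7.25
position: [0.4448, 0.1521, 0.073]
tcp_rot: [[-0.004, 1.0, -0.002], [1.0, 0.004, -0.001], [-0.001, -0.002, -1.0]]
force: [-0.9, -0.2, -0.6]
finger_gap: 0.269
grip_force: 39.3
```

step_arm --motion '[{"slide":[0,0,1],"rot":[0,0,0],"grip":15},{"slide":[0,0,1],"rot":[0,0,0],"grip":15},{"slide":[0,0,1],"rot":[0,0,0],"grip":15},{"slide":[0,0,0.5],"rot":[0,0,0],"grip":15},{"slide":[0,0,0],"rot":[0,0,0],"grip":15}]'

```text
clock: 7.75
position: [0.4455, 0.1528, 0.0711]
tcp_rot: [[-0.005, 1.0, 0.001], [1.0, 0.005, 0.0], [0.0, 0.001, -1.0]]
force: [-0.6, -0.2, -0.4]
finger_gap: 0.275
grip_force: 39.3
```

step_arm --motion '[{"slide":[0,0,1],"rot":[0,0,0],"grip":15},{"slide":[0,0,0],"rot":[0,0,0],"grip":15},{"slide":[0,0,1],"rot":[0,0,0],"grip":15},{"slide":[0,0,0],"rot":[0,0,0],"grip":15},{"slide":[0,0,0],"rot":[0,0,0],"grip":15}]'

```text
clock: 8.25
position: [0.4458, 0.153, 0.0704]
tcp_rot: [[-0.005, 1.0, 0.0], [1.0, 0.005, 0.002], [0.002, 0.0, -1.0]]
force: [-4.1, -1.7, 17.1]
finger_gap: 0.268
grip_force: 41.2
```

step_arm --motion '[{"slide":[0,0,-1],"rot":[0,0,0],"grip":15},{"slide":[0,0,0],"rot":[0,0,0],"grip":26},{"slide":[0,0,0],"rot":[0,0,0],"grip":32},{"slide":[0,0,0],"rot":[0,0,0],"grip":50},{"slide":[0,0,0],"rot":[0,0,0],"grip":75}]' --squeeze 20

```text
clock: 8.75
position: [0.4453, 0.1527, 0.0696]
tcp_rot: [[-0.005, 1.0, -0.0], [1.0, 0.005, -0.0], [-0.0, -0.0, -1.0]]
force: [-1.0, 0.7, -0.4]
finger_gap: 0.706
grip_force: 0.0
```

step_arm --motion '[{"slide":[0,0,-10],"rot":[0,0,0],"grip":85},{"slide":[0,0,-30],"rot":[0,0,0],"grip":85},{"slide":[0,0,-40],"rot":[0,0,0],"grip":85},{"slide":[-20,0,-30],"rot":[0,0,0],"grip":85},{"slide":[-40,2,0],"rot":[0,0,0],"grip":85}]'

```text
clock: 9.25
position: [0.4503, 0.0951, 0.1839]
tcp_rot: [[-0.011, 1.0, 0.008], [1.0, 0.011, 0.004], [0.004, 0.008, -1.0]]
force: [1.6, -0.6, -0.5]
finger_gap: 0.995
grip_force: 0.0
```

step_arm --motion '[{"slide":[-46,2,0],"rot":[0,0,0],"grip":85},{"slide":[-48,2,0],"rot":[0,0,0],"grip":85},{"slide":[-48,2,0],"rot":[0,0,0],"grip":85},{"slide":[-48,2,0],"rot":[0,0,0],"grip":85},{"slide":[-48,2,0],"rot":[0,0,0],"grip":85}]'

```text
clock: 9.75
position: [0.4587, -0.147, 0.1806]
tcp_rot: [[-0.005, 1.0, 0.001], [1.0, 0.005, 0.001], [0.0, 0.001, -1.0]]
force: [1.4, 1.0, -0.6]
finger_gap: 0.998
grip_force: 0.0
```

step_arm --motion '[{"slide":[-48,0,0],"rot":[0,0,0],"grip":85},{"slide":[-40,0,0],"rot":[0,0,0],"grip":85},{"slide":[-21,1,0],"rot":[0,0,0],"grip":85},{"slide":[0,0,0],"rot":[0,0,0],"grip":85},{"slide":[0,0,0],"rot":[0,0,0],"grip":85}]'

```text
clock: 10.25
position: [0.4601, -0.254, 0.18]
tcp_rot: [[-0.004, 1.0, -0.0], [1.0, 0.004, 0.001], [0.001, -0.0, -1.0]]
force: [0.2, 0.1, -0.2]
finger_gap: 0.991
grip_force: 0.0
```

```bash
python3 - <<'E'
from h import *
print(status.sense()["position"].round(4))
t=capture("top");c=capture("side")
a=cv2.resize(t[200:310,140:320],None,fx=2.2,fy=2.2,interpolation=cv2.INTER_CUBIC);b=cv2.resize(c[150:380,300:420],None,fx=2.2,fy=2.2,interpolation=cv2.INTER_CUBIC)
o=np.zeros((520,800,3),np.uint8);o[:a.shape[0],:a.shape[1]]=a;o[:b.shape[0],400:400+b.shape[1]]=b[:520];cv2.imwrite("pics/b3.png",o)
print("expected px in crop",(proj("top",(.4458,.152,.106))-[140,200])*2.2,(proj("side",(.4458,.152,.106))-[300,150])*2.2+[400,0])
E
```

```text
[ 0.4601 -0.254   0.18  ]
expected px in crop [ 70.06648949 139.66013291] [526.17861416 340.92004885]
```

View pics/b3.png

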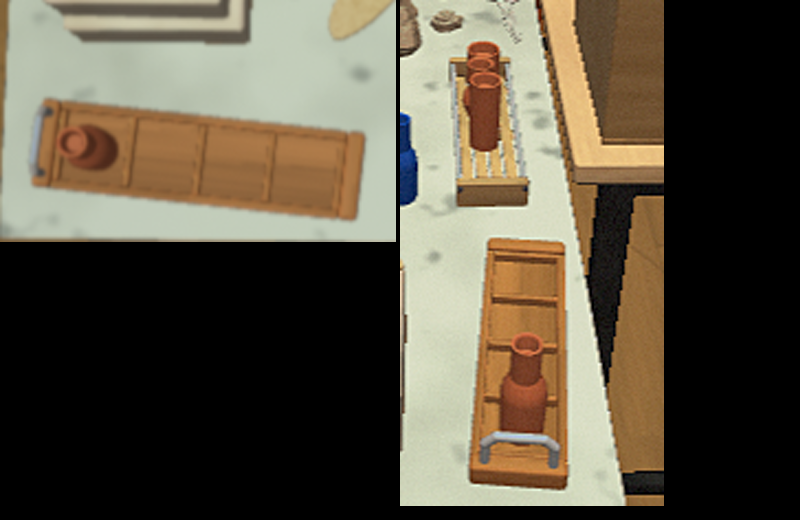

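The bottle stands in the cell by the bow, with its rim at (74,142) against (70,140) expected. Next is the tumbler.

step_arm --motion '[{"slide":[0,0,25],"rot":[0,0,0],"grip":85},{"slide":[0,0,35],"rot":[0,0,0],"grip":85},{"slide":[0,0,35],"rot":[0,0,0],"grip":85},{"slide":[0,0,24],"rot":[0,0,0],"grip":85},{"slide":[0,0,12],"rot":[0,0,0],"grip":85}]'

```text
clock: 10.85
position: [0.4596, -0.2519, 0.0469]
tcp_rot: [[-0.008, 1.0, -0.003], [1.0, 0.008, 0.002], [0.002, -0.003, -1.0]]
force: [0.2, -1.1, -0.3]
finger_gap: 1.001
grip_force: 0.0
```

step_arm --motion '[{"slide":[0,0,0],"rot":[0,0,0],"grip":65},{"slide":[0,0,0],"rot":[0,0,0],"grip":52},{"slide":[0,0,0],"rot":[0,0,0],"grip":44},{"slide":[0,0,0],"rot":[0,0,0],"grip":38},{"slide":[0,0,0],"rot":[0,0,0],"grip":25}]' --squeeze 30

```text
clock: 11.35
position: [0.4611, -0.2544, 0.0499]
tcp_rot: [[-0.005, 1.0, 0.002], [1.0, 0.005, -0.0], [-0.0, 0.002, -1.0]]
force: [-0.2, 1.5, 5.9]
finger_gap: 0.401
grip_force: 29.6
```

step_arm --motion '[{"slide":[0,0,0],"rot":[0,0,0],"grip":25},{"slide":[0,0,0],"rot":[0,0,0],"grip":25},{"slide":[0,0,0],"rot":[0,0,0],"grip":25},{"slide":[0,0,0],"rot":[0,0,0],"grip":25},{"slide":[0,0,0],"rot":[0,0,0],"grip":25}]' --squeeze 40

```text
clock: 11.85
position: [0.4611, -0.2544, 0.0499]
tcp_rot: [[-0.005, 1.0, 0.002], [1.0, 0.005, -0.0], [-0.0, 0.002, -1.0]]
force: [-1.1, 0.4, 6.6]
finger_gap: 0.4
grip_force: 38.9
```

step_arm --motion '[{"slide":[0,0,-6],"rot":[0,0,0],"grip":25},{"slide":[0,0,-10],"rot":[0,0,0],"grip":25},{"slide":[0,0,-15],"rot":[0,0,0],"grip":25},{"slide":[0,0,-15],"rot":[0,0,0],"grip":25},{"slide":[0,0,-14],"rot":[0,0,0],"grip":25}]'

```text
clock: 12.35
position: [0.4606, -0.2544, 0.1105]
tcp_rot: [[-0.005, 1.0, 0.001], [1.0, 0.005, -0.0], [-0.0, 0.001, -1.0]]
force: [0.1, -0.2, -0.5]
finger_gap: 0.402
grip_force: 39.8
```

step_arm --motion '[{"slide":[15,0,0],"rot":[0,0,0],"grip":25},{"slide":[25,0,0],"rot":[0,0,0],"grip":25},{"slide":[35,-2,0],"rot":[0,0,0],"grip":25},{"slide":[35,-3,0],"rot":[0,0,0],"grip":25},{"slide":[35,-3,0],"rot":[0,0,0],"grip":25}]'

```text
clock: 12.85
position: [0.4517, -0.1081, 0.1098]
tcp_rot: [[-0.005, 1.0, 0.001], [1.0, 0.005, 0.0], [0.0, 0.001, -1.0]]
force: [1.9, 0.8, -1.7]
finger_gap: 0.402
grip_force: 39.9
```

step_arm --motion '[{"slide":[35,-3,0],"rot":[0,0,0],"grip":25},{"slide":[35,-3,0],"rot":[0,0,0],"grip":25},{"slide":[35,-3,0],"rot":[0,0,0],"grip":25},{"slide":[35,-2,0],"rot":[0,0,0],"grip":25},{"slide":[25,0,0],"rot":[0,0,0],"grip":25}]'

```text
clock: 13.35
position: [0.4396, 0.0582, 0.1097]
tcp_rot: [[-0.007, 1.0, 0.001], [1.0, 0.007, 0.001], [0.001, 0.001, -1.0]]
force: [0.1, 0.7, -1.9]
finger_gap: 0.398
grip_force: 39.9
```

step_arm --motion '[{"slide":[22,0,0],"rot":[0,0,0],"grip":25},{"slide":[12,0,0],"rot":[0,0,0],"grip":25},{"slide":[3,0,0],"rot":[0,0,0],"grip":25},{"slide":[0,0,0],"rot":[0,0,0],"grip":25},{"slide":[0,0,0],"rot":[0,0,0],"grip":25}]'

```text
clock: 13.85
position: [0.4397, 0.0915, 0.109]
tcp_rot: [[-0.003, 1.0, 0.0], [1.0, 0.003, -0.0], [-0.0, 0.0, -1.0]]
force: [0.5, -0.6, -2.2]
finger_gap: 0.399
grip_force: 39.9
```

step_arm --motion '[{"slide":[0,0,12],"rot":[0,0,0],"grip":25},{"slide":[0,0,16],"rot":[0,0,0],"grip":25},{"slide":[0,0,16],"rot":[0,0,0],"grip":25},{"slide":[0,0,9],"rot":[0,0,0],"grip":25},{"slide":[0,0,4],"rot":[0,0,0],"grip":25}]'

```text
clock: 14.35
position: [0.439, 0.0917, 0.0506]
tcp_rot: [[-0.004, 1.0, -0.002], [1.0, 0.004, -0.001], [-0.001, -0.002, -1.0]]
force: [0.3, -0.2, -1.5]
finger_gap: 0.404
grip_force: 39.9
```

step_arm --motion '[{"slide":[0,0,1],"rot":[0,0,0],"grip":25},{"slide":[0,0,1],"rot":[0,0,0],"grip":25},{"slide":[0,0,1],"rot":[0,0,0],"grip":25},{"slide":[0,0,0.5],"rot":[0,0,0],"grip":25},{"slide":[0,0,0],"rot":[0,0,0],"grip":25}]'

```text
clock: 14.85
position: [0.4397, 0.0928, 0.0485]
tcp_rot: [[-0.005, 1.0, 0.001], [1.0, 0.005, 0.0], [0.0, 0.001, -1.0]]
force: [-0.5, -0.9, -1.2]
finger_gap: 0.401
grip_force: 39.9
```

step_arm --motion '[{"slide":[0,0,0.7],"rot":[0,0,0],"grip":25},{"slide":[0,0,0],"rot":[0,0,0],"grip":25},{"slide":[0,0,0.6],"rot":[0,0,0],"grip":25},{"slide":[0,0,0],"rot":[0,0,0],"grip":25},{"slide":[0,0,0],"rot":[0,0,0],"grip":25}]'

```text
clock: 15.35
position: [0.4398, 0.0929, 0.0479]
tcp_rot: [[-0.005, 1.0, 0.0], [1.0, 0.005, 0.001], [0.001, 0.0, -1.0]]
force: [-3.8, -0.3, 12.5]
finger_gap: 0.4
grip_force: 41.5
```

step_arm --motion '[{"slide":[0,0,-0.7],"rot":[0,0,0],"grip":25},{"slide":[0,0,0],"rot":[0,0,0],"grip":37},{"slide":[0,0,0],"rot":[0,0,0],"grip":43},{"slide":[0,0,0],"rot":[0,0,0],"grip":60},{"slide":[0,0,0],"rot":[0,0,0],"grip":80}]' --squeeze 20

```text
clock: 15.85
position: [0.4396, 0.0927, 0.0476]
tcp_rot: [[-0.005, 1.0, -0.0], [1.0, 0.005, -0.0], [-0.0, -0.0, -1.0]]
force: [0.3, 0.0, 0.0]
finger_gap: 0.822
grip_force: 0.0
```

step_arm --motion '[{"slide":[0,0,-10],"rot":[0,0,0],"grip":85},{"slide":[0,0,-30],"rot":[0,0,0],"grip":85},{"slide":[0,0,-40],"rot":[0,0,0],"grip":85},{"slide":[-10,0,-30],"rot":[0,0,0],"grip":85},{"slide":[-40,2,0],"rot":[0,0,0],"grip":85}]'

```text
clock: 16.35
position: [0.4446, 0.0462, 0.1614]
tcp_rot: [[-0.013, 1.0, 0.007], [1.0, 0.013, 0.004], [0.004, 0.007, -1.0]]
force: [-0.1, -0.8, -0.6]
finger_gap: 0.996
grip_force: 0.0
```

step_arm --motion '[{"slide":[-48,3,0],"rot":[0,0,0],"grip":85},{"slide":[-48,3,0],"rot":[0,0,0],"grip":85},{"slide":[-48,3,0],"rot":[0,0,0],"grip":85},{"slide":[-48,3,0],"rot":[0,0,0],"grip":85},{"slide":[-48,3,0],"rot":[0,0,0],"grip":85}]'

```text
clock: 16.85
position: [0.458, -0.199, 0.1584]
tcp_rot: [[-0.005, 1.0, 0.001], [1.0, 0.005, 0.0], [0.0, 0.001, -1.0]]
force: [0.8, -0.1, 0.9]
finger_gap: 0.992
grip_force: 0.0
```

step_arm --motion '[{"slide":[-48,3,0],"rot":[0,0,0],"grip":85},{"slide":[-40,2,0],"rot":[0,0,0],"grip":85},{"slide":[-25,0,0],"rot":[0,0,0],"grip":85},{"slide":[-5,0,0],"rot":[0,0,0],"grip":85},{"slide":[0,0,0],"rot":[0,0,0],"grip":85}]'

```text
clock: 17.35
position: [0.4632, -0.3158, 0.158]
tcp_rot: [[-0.003, 1.0, -0.0], [1.0, 0.003, -0.0], [-0.0, -0.0, -1.0]]
force: [-0.6, 0.1, -0.9]
finger_gap: 0.993
grip_force: 0.0
```

```bash
python3 - <<'E'
from h import *
print(status.sense()["position"].round(4))
c=capture("side");t=capture("top")
a=cv2.resize(t[200:310,140:320],None,fx=2.2,fy=2.2,interpolation=cv2.INTER_CUBIC);b=cv2.resize(c[80:380,300:460],None,fx=2,fy=2,interpolation=cv2.INTER_CUBIC)
o=np.zeros((600,800,3),np.uint8);o[:a.shape[0],:a.shape[1]]=a;o[:,400:720]=b;cv2.imwrite("pics/b4.png",o)
print("expected px",(proj("top",(.4401,.0923,.092))-[140,200])*2.2)
E
```

```text
[ 0.4632 -0.3158  0.158 ]
expected px [149.48299214 149.18716659]
```

View pics/b4.png

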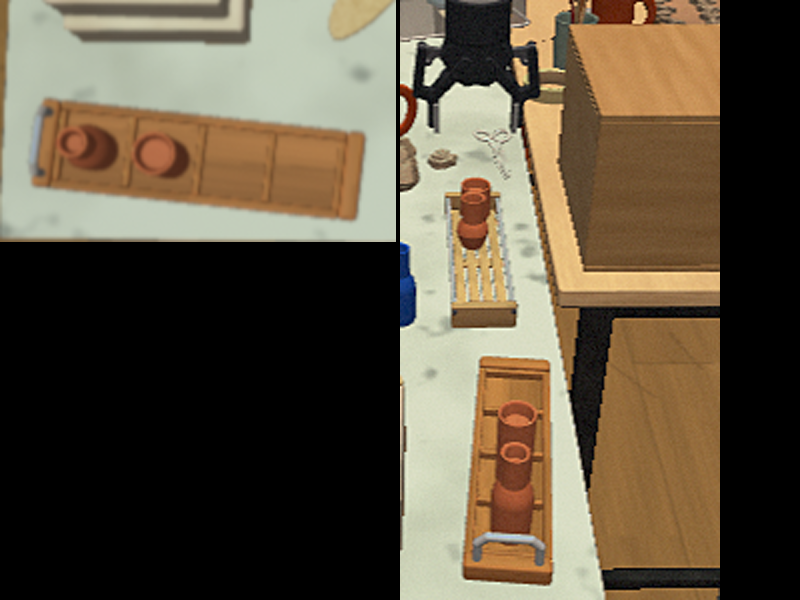

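The tumbler stands in cell 2, with its rim at (156,154) against (149,149) expected, about 5 mm off and within tolerance. Next is the vase.

step_arm --motion '[{"slide":[0,0,20],"rot":[0,0,0],"grip":85},{"slide":[0,0,30],"rot":[0,0,0],"grip":85},{"slide":[0,0,30],"rot":[0,0,0],"grip":85},{"slide":[0,0,20],"rot":[0,0,0],"grip":85},{"slide":[0,0,10],"rot":[0,0,0],"grip":85}]'

```text
clock: 17.95
position: [0.4634, -0.3126, 0.0461]
tcp_rot: [[-0.008, 1.0, -0.002], [1.0, 0.008, 0.002], [0.002, -0.002, -1.0]]
force: [-0.5, -0.3, -0.4]
finger_gap: 0.992
grip_force: 0.0
```

step_arm --motion '[{"slide":[0,0,0],"rot":[0,0,0],"grip":65},{"slide":[0,0,0],"rot":[0,0,0],"grip":50},{"slide":[0,0,0],"rot":[0,0,0],"grip":40},{"slide":[0,0,0],"rot":[0,0,0],"grip":33},{"slide":[0,0,0],"rot":[0,0,0],"grip":20}]' --squeeze 30

```text
clock: 18.45
position: [0.4643, -0.3155, 0.0486]
tcp_rot: [[-0.005, 1.0, 0.002], [1.0, 0.005, -0.0], [-0.0, 0.002, -1.0]]
force: [0.1, 0.6, 3.9]
finger_gap: 0.336
grip_force: 29.5
```

step_arm --motion '[{"slide":[0,0,0],"rot":[0,0,0],"grip":20},{"slide":[0,0,0],"rot":[0,0,0],"grip":20},{"slide":[0,0,0],"rot":[0,0,0],"grip":20},{"slide":[0,0,0],"rot":[0,0,0],"grip":20},{"slide":[0,0,0],"rot":[0,0,0],"grip":20}]' --squeeze 40

```text
clock: 18.95
position: [0.4643, -0.3155, 0.0487]
tcp_rot: [[-0.005, 1.0, 0.002], [1.0, 0.005, -0.0], [-0.0, 0.002, -1.0]]
force: [-0.3, -0.3, 6.3]
finger_gap: 0.334
grip_force: 39.0
```

step_arm --motion '[{"slide":[0,0,-6],"rot":[0,0,0],"grip":20},{"slide":[0,0,-10],"rot":[0,0,0],"grip":20},{"slide":[0,0,-15],"rot":[0,0,0],"grip":20},{"slide":[0,0,-15],"rot":[0,0,0],"grip":20},{"slide":[0,0,-14],"rot":[0,0,0],"grip":20}]'

```text
clock: 19.45
position: [0.4639, -0.3154, 0.1095]
tcp_rot: [[-0.005, 1.0, 0.001], [1.0, 0.005, -0.0], [-0.0, 0.001, -1.0]]
force: [0.5, -0.3, -0.8]
finger_gap: 0.332
grip_force: 39.4
```

step_arm --motion '[{"slide":[15,0,0],"rot":[0,0,0],"grip":20},{"slide":[25,-2,0],"rot":[0,0,0],"grip":20},{"slide":[35,-4,0],"rot":[0,0,0],"grip":20},{"slide":[35,-4,0],"rot":[0,0,0],"grip":20},{"slide":[35,-4,0],"rot":[0,0,0],"grip":20}]'

```text
clock: 19.95
position: [0.4481, -0.1677, 0.1074]
tcp_rot: [[-0.006, 1.0, -0.001], [1.0, 0.006, 0.001], [0.001, -0.001, -1.0]]
force: [0.1, 0.5, -0.8]
finger_gap: 0.334
grip_force: 39.5
```

step_arm --motion '[{"slide":[35,-4,0],"rot":[0,0,0],"grip":20},{"slide":[35,-4,0],"rot":[0,0,0],"grip":20},{"slide":[35,-4,0],"rot":[0,0,0],"grip":20},{"slide":[35,-2,0],"rot":[0,0,0],"grip":20},{"slide":[25,0,0],"rot":[0,0,0],"grip":20}]'

```text
clock: 20.45
position: [0.4326, -0.0019, 0.1074]
tcp_rot: [[-0.008, 1.0, -0.001], [1.0, 0.008, 0.001], [0.002, -0.001, -1.0]]
force: [0.9, -0.1, -0.2]
finger_gap: 0.336
grip_force: 39.5
```

step_arm --motion '[{"slide":[22,0,0],"rot":[0,0,0],"grip":20},{"slide":[14,0,0],"rot":[0,0,0],"grip":20},{"slide":[4,0,0],"rot":[0,0,0],"grip":20},{"slide":[0,0,0],"rot":[0,0,0],"grip":20},{"slide":[0,0,0],"rot":[0,0,0],"grip":20}]'

```text
clock: 20.95
position: [0.4336, 0.0341, 0.1077]
tcp_rot: [[-0.004, 1.0, -0.0], [1.0, 0.004, -0.0], [-0.0, -0.0, -1.0]]
force: [0.0, 0.4, -1.5]
finger_gap: 0.331
grip_force: 39.5
```

step_arm --motion '[{"slide":[0,0,12],"rot":[0,0,0],"grip":20},{"slide":[0,0,16],"rot":[0,0,0],"grip":20},{"slide":[0,0,16],"rot":[0,0,0],"grip":20},{"slide":[0,0,9],"rot":[0,0,0],"grip":20},{"slide":[0,0,4],"rot":[0,0,0],"grip":20}]'

```text
clock: 21.45
position: [0.4335, 0.0337, 0.0501]
tcp_rot: [[-0.003, 1.0, -0.001], [1.0, 0.003, -0.001], [-0.001, -0.001, -1.0]]
force: [0.5, -0.5, -0.9]
finger_gap: 0.339
grip_force: 39.5
```

step_arm --motion '[{"slide":[0,0,1],"rot":[0,0,0],"grip":20},{"slide":[0,0,1],"rot":[0,0,0],"grip":20},{"slide":[0,0,1],"rot":[0,0,0],"grip":20},{"slide":[0,0,0],"rot":[0,0,0],"grip":20},{"slide":[0,0,0],"rot":[0,0,0],"grip":20}]'

```text
clock: 21.95
position: [0.4341, 0.0348, 0.0479]
tcp_rot: [[-0.005, 1.0, 0.001], [1.0, 0.005, 0.0], [0.0, 0.001, -1.0]]
force: [-0.0, -0.3, -1.3]
finger_gap: 0.337
grip_force: 39.5
```

step_arm --motion '[{"slide":[0,0,0.8],"rot":[0,0,0],"grip":20},{"slide":[0,0,0],"rot":[0,0,0],"grip":20},{"slide":[0,0,0.8],"rot":[0,0,0],"grip":20},{"slide":[0,0,0],"rot":[0,0,0],"grip":20},{"slide":[0,0,0],"rot":[0,0,0],"grip":20}]'

```text
clock: 22.45
position: [0.434, 0.0347, 0.0466]
tcp_rot: [[-0.005, 1.0, 0.0], [1.0, 0.005, 0.001], [0.001, 0.0, -1.0]]
force: [-2.1, 0.1, 8.5]
finger_gap: 0.338
grip_force: 40.8
```

step_arm --motion '[{"slide":[0,0,-0.5],"rot":[0,0,0],"grip":20},{"slide":[0,0,0],"rot":[0,0,0],"grip":32},{"slide":[0,0,0],"rot":[0,0,0],"grip":38},{"slide":[0,0,0],"rot":[0,0,0],"grip":55},{"slide":[0,0,0],"rot":[0,0,0],"grip":80}]' --squeeze 20

```text
clock: 22.95
position: [0.4339, 0.0346, 0.0465]
tcp_rot: [[-0.005, 1.0, -0.0], [1.0, 0.005, -0.0], [-0.0, -0.0, -1.0]]
force: [0.1, 0.2, 0.2]
finger_gap: 0.774
grip_force: 0.0
```

step_arm --motion '[{"slide":[0,0,-10],"rot":[0,0,0],"grip":85},{"slide":[0,0,-30],"rot":[0,0,0],"grip":85},{"slide":[0,0,-40],"rot":[0,0,0],"grip":85},{"slide":[-10,0,-30],"rot":[0,0,0],"grip":85},{"slide":[-40,2,0],"rot":[0,0,0],"grip":85}]'

```text
clock: 23.45
position: [0.4389, -0.0116, 0.1601]
tcp_rot: [[-0.014, 1.0, 0.007], [1.0, 0.014, 0.004], [0.004, 0.007, -1.0]]
force: [1.5, 0.4, -0.7]
finger_gap: 0.994
grip_force: 0.0
```

step_arm --motion '[{"slide":[-48,3,0],"rot":[0,0,0],"grip":85},{"slide":[-48,3,0],"rot":[0,0,0],"grip":85},{"slide":[-48,3,0],"rot":[0,0,0],"grip":85},{"slide":[-48,3,0],"rot":[0,0,0],"grip":85},{"slide":[-48,3,0],"rot":[0,0,0],"grip":85}]'

```text
clock: 23.95
position: [0.4523, -0.2571, 0.1573]
tcp_rot: [[-0.005, 1.0, 0.001], [1.0, 0.005, 0.0], [0.0, 0.001, -1.0]]
force: [1.1, 0.1, 0.6]
finger_gap: 0.996
grip_force: 0.0
```

step_arm --motion '[{"slide":[-48,3,0],"rot":[0,0,0],"grip":85},{"slide":[-40,2,0],"rot":[0,0,0],"grip":85},{"slide":[-25,0,0],"rot":[0,0,0],"grip":85},{"slide":[-5,0,0],"rot":[0,0,0],"grip":85},{"slide":[0,0,0],"rot":[0,0,0],"grip":85}]'

```text
clock: 24.45
position: [0.4574, -0.3736, 0.1568]
tcp_rot: [[-0.003, 1.0, -0.0], [1.0, 0.003, 0.0], [0.0, -0.0, -1.0]]
force: [-0.3, 0.5, -0.5]
finger_gap: 0.996
grip_force: 0.0
```

```bash
python3 - <<'E'
from h import *
print(status.sense()["position"].round(4))
c=capture("side");t=capture("top")
a=cv2.resize(t[200:310,140:320],None,fx=2.2,fy=2.2,interpolation=cv2.INTER_CUBIC);b=cv2.resize(c[0:300,270:470],None,fx=2,fy=2,interpolation=cv2.INTER_CUBIC)
o=np.zeros((600,800,3),np.uint8);o[:a.shape[0],:a.shape[1]]=a;o[:,400:800]=b;cv2.imwrite("pics/b5.png",o)
print("expected px",(proj("top",(.4343,.0326,.078))-[140,200])*2.2)
E
```

```text
[ 0.4574 -0.3736  0.1568]
expected px [226.74001578 158.57970771]
```

View pics/b5.png

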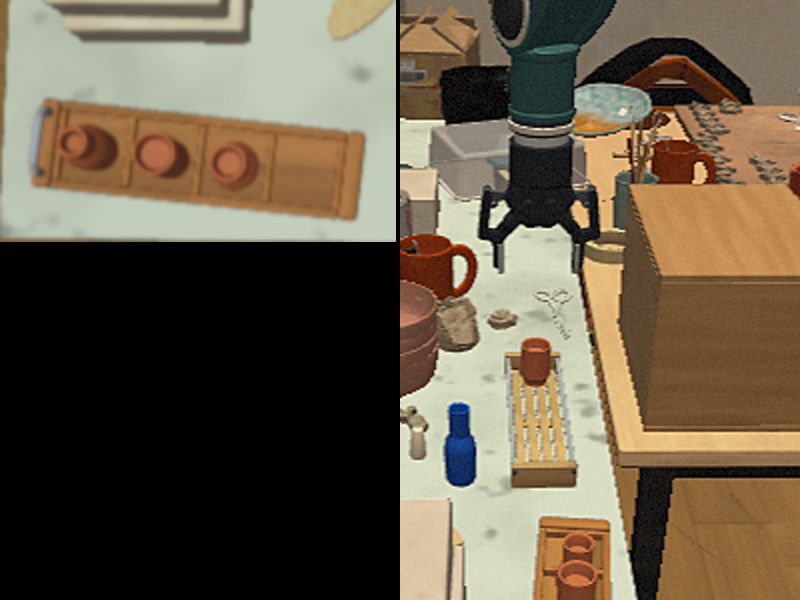

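The vase stands in cell 3, with its rim at (229,162) against (227,159) expected, and the gripper is clear of the cabinet. Next is the cup.

step_arm --motion '[{"slide":[0,0,20],"rot":[0,0,0],"grip":85},{"slide":[0,0,35],"rot":[0,0,0],"grip":85},{"slide":[0,0,35],"rot":[0,0,0],"grip":85},{"slide":[0,0,20],"rot":[0,0,0],"grip":85},{"slide":[0,0,10],"rot":[0,0,0],"grip":85}]'

```text
clock: 25.05
position: [0.4578, -0.3703, 0.0348]
tcp_rot: [[-0.008, 1.0, -0.002], [1.0, 0.008, 0.003], [0.003, -0.002, -1.0]]
force: [0.4, 0.7, -0.4]
finger_gap: 0.991
grip_force: 0.0
```

step_arm --motion '[{"slide":[0,0,0],"rot":[0,0,0],"grip":68},{"slide":[0,0,0],"rot":[0,0,0],"grip":56},{"slide":[0,0,0],"rot":[0,0,0],"grip":49},{"slide":[0,0,0],"rot":[0,0,0],"grip":43},{"slide":[0,0,0],"rot":[0,0,0],"grip":30}]' --squeeze 30

```text
clock: 25.55
position: [0.4582, -0.3736, 0.0378]
tcp_rot: [[-0.005, 1.0, 0.001], [1.0, 0.005, -0.0], [-0.0, 0.001, -1.0]]
force: [-1.9, 1.0, 6.8]
finger_gap: 0.461
grip_force: 29.7
```

step_arm --motion '[{"slide":[0,0,0],"rot":[0,0,0],"grip":30},{"slide":[0,0,0],"rot":[0,0,0],"grip":30},{"slide":[0,0,0],"rot":[0,0,0],"grip":30},{"slide":[0,0,0],"rot":[0,0,0],"grip":30},{"slide":[0,0,0],"rot":[0,0,0],"grip":30}]' --squeeze 40

```text
clock: 26.05
position: [0.4583, -0.3736, 0.0378]
tcp_rot: [[-0.005, 1.0, 0.001], [1.0, 0.005, -0.0], [-0.0, 0.001, -1.0]]
force: [-0.8, 1.9, 7.3]
finger_gap: 0.458
grip_force: 39.3
```

step_arm --motion '[{"slide":[0,0,-6],"rot":[0,0,0],"grip":30},{"slide":[0,0,-10],"rot":[0,0,0],"grip":30},{"slide":[0,0,-15],"rot":[0,0,0],"grip":30},{"slide":[0,0,-15],"rot":[0,0,0],"grip":30},{"slide":[0,0,-14],"rot":[0,0,0],"grip":30}]'

```text
clock: 26.55
position: [0.4582, -0.3735, 0.0984]
tcp_rot: [[-0.005, 1.0, 0.001], [1.0, 0.005, -0.001], [-0.001, 0.001, -1.0]]
force: [-0.2, -0.2, -2.0]
finger_gap: 0.456
grip_force: 40.3
```

step_arm --motion '[{"slide":[15,0,0],"rot":[0,0,0],"grip":30},{"slide":[25,-2,0],"rot":[0,0,0],"grip":30},{"slide":[35,-4,0],"rot":[0,0,0],"grip":30},{"slide":[35,-4,0],"rot":[0,0,0],"grip":30},{"slide":[35,-4,0],"rot":[0,0,0],"grip":30}]'

```text
clock: 27.05
position: [0.4425, -0.2256, 0.0963]
tcp_rot: [[-0.006, 1.0, -0.001], [1.0, 0.006, 0.001], [0.001, -0.001, -1.0]]
force: [0.2, 0.4, -1.8]
finger_gap: 0.456
grip_force: 40.3
```

step_arm --motion '[{"slide":[35,-4,0],"rot":[0,0,0],"grip":30},{"slide":[35,-4,0],"rot":[0,0,0],"grip":30},{"slide":[35,-4,0],"rot":[0,0,0],"grip":30},{"slide":[35,0,0],"rot":[0,0,0],"grip":30},{"slide":[25,0,0],"rot":[0,0,0],"grip":30}]'

```text
clock: 27.55
position: [0.4291, -0.0599, 0.0963]
tcp_rot: [[-0.008, 1.0, -0.001], [1.0, 0.008, 0.002], [0.002, -0.001, -1.0]]
force: [0.5, -0.3, -0.4]
finger_gap: 0.457
grip_force: 40.3
```

step_arm --motion '[{"slide":[22,0,0],"rot":[0,0,0],"grip":30},{"slide":[13,0,0],"rot":[0,0,0],"grip":30},{"slide":[3,0,0],"rot":[0,0,0],"grip":30},{"slide":[0,0,0],"rot":[0,0,0],"grip":30},{"slide":[0,0,0],"rot":[0,0,0],"grip":30}]'

```text
clock: 28.05
position: [0.43, -0.0258, 0.0966]
tcp_rot: [[-0.004, 1.0, 0.0], [1.0, 0.004, -0.0], [-0.0, 0.0, -1.0]]
force: [-1.0, -0.0, -1.0]
finger_gap: 0.456
grip_force: 40.3
```

step_arm --motion '[{"slide":[0,0,12],"rot":[0,0,0],"grip":30},{"slide":[0,0,16],"rot":[0,0,0],"grip":30},{"slide":[0,0,16],"rot":[0,0,0],"grip":30},{"slide":[0,0,9],"rot":[0,0,0],"grip":30},{"slide":[0,0,4],"rot":[0,0,0],"grip":30}]'

```text
clock: 28.55
position: [0.4297, -0.0263, 0.039]
tcp_rot: [[-0.003, 1.0, -0.001], [1.0, 0.003, -0.0], [-0.0, -0.001, -1.0]]
force: [0.1, 0.2, -1.1]
finger_gap: 0.456
grip_force: 40.4
```

step_arm --motion '[{"slide":[0,0,1],"rot":[0,0,0],"grip":30},{"slide":[0,0,1],"rot":[0,0,0],"grip":30},{"slide":[0,0,1],"rot":[0,0,0],"grip":30},{"slide":[0,0,0],"rot":[0,0,0],"grip":30},{"slide":[0,0,0],"rot":[0,0,0],"grip":30}]'

```text
clock: 29.05
position: [0.4304, -0.0253, 0.0368]
tcp_rot: [[-0.005, 1.0, 0.001], [1.0, 0.005, 0.0], [0.0, 0.001, -1.0]]
force: [-0.2, 0.5, -0.6]
finger_gap: 0.456
grip_force: 40.4
```

step_arm --motion '[{"slide":[0,0,0.8],"rot":[0,0,0],"grip":30},{"slide":[0,0,0],"rot":[0,0,0],"grip":30},{"slide":[0,0,0.8],"rot":[0,0,0],"grip":30},{"slide":[0,0,0],"rot":[0,0,0],"grip":30},{"slide":[0,0,0],"rot":[0,0,0],"grip":30}]'

```text
clock: 29.55
position: [0.4304, -0.0253, 0.0357]
tcp_rot: [[-0.005, 1.0, 0.0], [1.0, 0.005, 0.001], [0.001, 0.0, -1.0]]
force: [-3.3, -0.1, 12.5]
finger_gap: 0.456
grip_force: 41.9
```

step_arm --motion '[{"slide":[0,0,-0.7],"rot":[0,0,0],"grip":30},{"slide":[0,0,0],"rot":[0,0,0],"grip":42},{"slide":[0,0,0],"rot":[0,0,0],"grip":48},{"slide":[0,0,0],"rot":[0,0,0],"grip":62},{"slide":[0,0,0],"rot":[0,0,0],"grip":82}]' --squeeze 20

```text
clock: 30.05
position: [0.4302, -0.0254, 0.0356]
tcp_rot: [[-0.005, 1.0, -0.0], [1.0, 0.005, -0.0], [-0.0, -0.0, -1.0]]
force: [0.0, 0.1, -1.0]
finger_gap: 0.875
grip_force: 0.0
```

step_arm --motion '[{"slide":[0,0,-10],"rot":[0,0,0],"grip":85},{"slide":[0,0,-30],"rot":[0,0,0],"grip":85},{"slide":[0,0,-40],"rot":[0,0,0],"grip":85},{"slide":[-10,0,-40],"rot":[0,0,0],"grip":85},{"slide":[-40,2,-20],"rot":[0,0,0],"grip":85}]'

```text
clock: 30.55
position: [0.4338, -0.0722, 0.1783]
tcp_rot: [[-0.014, 1.0, 0.003], [1.0, 0.014, 0.002], [0.002, 0.003, -1.0]]
force: [0.7, -1.0, -0.1]
finger_gap: 0.999
grip_force: 0.0
```

step_arm --motion '[{"slide":[-48,3,0],"rot":[0,0,0],"grip":85},{"slide":[-48,3,0],"rot":[0,0,0],"grip":85},{"slide":[-40,3,0],"rot":[0,0,0],"grip":85},{"slide":[-20,3,0],"rot":[0,0,0],"grip":85},{"slide":[0,0,0],"rot":[0,0,0],"grip":85}]'

```text
clock: 31.05
position: [0.4447, -0.235, 0.1766]
tcp_rot: [[0.001, 1.0, 0.001], [1.0, -0.001, -0.002], [-0.002, 0.001, -1.0]]
force: [0.8, -0.6, -1.1]
finger_gap: 0.994
grip_force: 0.0
```

```bash
python3 - <<'E'
from h import *
c=capture("side");t=capture("top")
a=cv2.resize(t[235:310,145:320],None,fx=4,fy=4,interpolation=cv2.INTER_CUBIC);b=cv2.resize(c[230:380,310:400],None,fx=2,fy=2,interpolation=cv2.INTER_CUBIC)
o=np.zeros((600,800,3),np.uint8);o[:300,:700]=a;o[300:,:180]=b;cv2.imwrite("pics/b6.png",o)
for X in((.4458,.152,.106),(.4401,.0923,.092),(.4343,.0326,.078),(.4286,-.0272,.064)):print((proj("top",X)-[145,235])*4)
E
```

```text
[107.39361726 113.92751438]
[251.78725844 131.2493938 ]
[392.25457414 148.32674128]
[529.18981684 164.7270449 ]
```

View pics/b6.png

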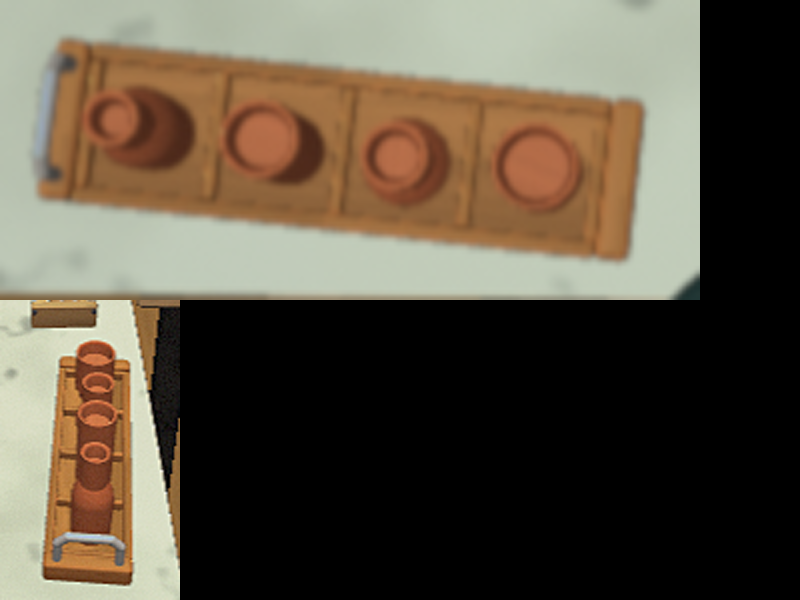

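All four rims (114,119), (262,140), (396,156) and (537,167) lie within about 5 mm of their cell centres. The pots stand upright in the right order, and the gripper is clear of them.

```bash
python3 -c "
from rig import ticket;print(ticket.hand_in())"
```

```text
the job is handed in; nothing more can be done
None
```

The job is handed in: bottle, tumbler, vase and cup stand upright and free in the board's cells in that order from the handle, each within about 5 mm of its cell centre by the last top picture; the hand-in returned no verdict.

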